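# Present the unread counting slide to the slide reader

## Robot

A 7-joint arm with a two-finger parallel gripper is mounted at the origin on a cart in front of the work surface, level with it; the furniture and walls round the work are solid. World frame = base frame: x ahead of the robot, y to its left, z up, the work surface at z = 0. Lengths are in m, angles in degrees, forces in N, time in s.
With the tool pointing down it reaches from about 0.35 to 0.9 m from the base axis. Payload 7.2 kg.
Tool frame: the origin (TCP) lies at the very end of the fingers, on their centre line; the grasp point (between the pads) lies 19 mm behind it; z points along the fingers, y is the line along which they close (so a half turn about z gives the same grasp; the last joint's range is limited). The gripper opens to 85 mm and grips with 20 to 120 N. Pads are 22 mm wide; open, the fingers measure 114 mm over their backs; the gripper's body (76 mm by 85 mm) begins 54 mm behind the grasp point. The pads swing forward as they close: fully open they stand 13 mm farther back than shut.
Start: joints at [-69.225, 23.554, -0.728, 91.456, 0.321, 64.991, -4.71], TCP at [0.261, 0.568, 0.231] pointing down, gripper open.
Joint ranges: [-169.25, 169.25], [-16.82, 113.86], [-84.01, 82.57], [7.8, 145.47], [-59.2, 239.2], [7.22, 106.19], [-163.78, 163.78]. Speed limits (degrees/s): [136.94, 136.94, 172.46, 172.46, 180, 180, 180].

## Interface

Orientations are given as [roll, pitch, yaw] about the fixed x, y, z axes, in that order (R = Rz(yaw) Ry(pitch) Rx(roll)).
In Python, from station import * gives the robot as it stands.
- The arm moves only by the shell command python3 -m inch 'ROWS' [FORCE]. ROWS is JSON, a list of rows, each an object of numbers: "jaw": the finger opening in mm, from 0 to 85.4; "dx", "dy", "dz": the shift along the tool's x, y, z in units of 40 mm (1.0 is 40 mm); "twist": the turn about the tool's z in units of 5 degrees (1.0 is 5 degrees). In form: [{"jaw": .., "dx": .., "dy": .., "dz": .., "twist": ..}, ...]. A call has exactly 8 rows; each row shifts and turns the commanded pose from where the row before left it, along the tool's axes as they then stand; what a row does not reach is not made up. A row lasts 1/12 s, in which the tool goes at most 41.7 mm and 7.16 degrees, less where a joint would pass 70% of its speed; a pose out of reach is approached as far as the arm can. A call is refused whole if a number of a shift passes 1 or a number of a turn 1, either way. A call with a gripper value outside its range is refused whole. The fingers move at their own pace and stop on an object; FORCE is the grip in N (left out, the last holds). Time passes only in rows, so rows that do not move let the fingers close, or fill a call up. It gives the time, the measured TCP pose, the force, the opening and the grip force at its end, in the units of the state.
- state(): the state, without advancing time (a new reading comes with each control period).
- grab_frame(name): name is "scene" or "top" or "wrist"; returns the picture (400x640x3 uint8, red, green, blue); there is no depth.
- camera_model(name): a dict with "fovy" (degrees; the focal length in pixels is half the picture's height over the tangent of half this angle, whatever the lens; pixels are square), "cx", "cy" (the principal point, pixels), "rvec" (rotation vector, rad) and "tvec" (3), from world to camera coordinates, as OpenCV has them. Camera axes: x right, y down, z forward; pixel columns grow to the right and rows downward; lengths in m; the calibration is good to about 2 mm. A picture is of the moment at which its call begins: read the wrist's pose just before it. camera_model takes no time and is no camera call; for the wrist camera it gives the pose at the moment of the call.
- close_job(): hands the job in; it is judged then, once.
The state is a dict: "time_s": time; "q": joint angles; "qd": joint speeds; "joint_efforts": joint torques, N m; "position": TCP position; "eef_rot": TCP orientation; "ft_force": force on the tool from outside, world axes, zero at the start; "torque": the same for the moment, N m; "grip_width": finger opening in m; "finger_force": force on a finger pad.
Only numpy, scipy, OpenCV 4.12 (cv2) and the standard library are available. Lean on these libraries where they do the work, as an engineer would, in place of code of your own. Each camera call takes 0.05 s, during which the arm holds its last target. There are 200 camera calls.

## Task

Three thick glass counting slides lie on the dark mat; two have been read and turned face down. Take the one that still lies label up and push it gently into the slot of the small slide reader, label up and with its notched (label) end first, until the reader's sprung stop is pressed fully home. Finish holding the slide there in the gripper, as the stop would push it out again, and leave the other slides and the things around where they are.

Things in the scene. Friction and masses are not known exactly. Their poses are not given: they have to be found in the camera images.
- slide: the slide lying label up on the 2 mm thick mat, at any yaw: a glass slab 76 x 32 x 6 mm (x, y, z), 36 g. Origin: centre of its underside; z: out of the label face (up at the start); x: along its length to the notched label end. The label face bears an H of trenches and fine grids between two ground-glass ends that look alike: only the corner notch tells the label end
- slide_notched_end (a point): middle of the slide's notched end, 38 mm along +x from its centre, at half thickness. The notch: one corner of this end is cut out in a step 12 mm long (x) and 9 mm wide (y), at the +y side; with this end pointing away from you and the label up, it is at your left
- slide_down_a: a slide of the same size lying face down, plain smooth back upwards: leave it alone. Origin: centre of the side it lies on; z up; x to its notched end. Seen from above with that end away from you, its notch is at the right
- slide_down_b: a second slide lying face down, like slide_down_a: leave it alone
- reader: slide reader fixed to the table: pale box, grey front, 85 deep (x) x 100 wide (y) x 40 high mm. Origin: on the table under the middle of its mouth; +x points into the slot, away from the robot; z up. When the slide is fully home its notched end is 36 mm behind the front face and 40 mm of it stand out. A 22 x 24 mm window in the roof shows the label
- slot_mouth (a point): middle of the slot at the reader's front face, at the level of the slot's floor, 16 mm above the table; axes as the reader's. The slot is level, 36 mm wide and 9 mm high (16 to 25 mm above the table); in its first 6 mm it flares: at the front face it is 48 mm wide and spans 10 to 31 mm above the table
- stop (a joint): travel (m) of the sprung stop in the slot: 0 at rest, its face 28 mm behind the front; 0.008 fully home on a rigid end; spring 1.2 N at rest, 4.4 N home. Beside it, from 27.5 mm behind the front, a fixed key fills the slot's +y side (left, looking in) and leaves y -18 to +10.5 mm: only the notched end, label up, passes it; any other way round is blocked before the stop
- counter_vial: bystander: small closed vial, 36 mm wide, 62 mm high, standing between mat and reader; origin at its underside's centre
- stain_vial: bystander: small closed vial, 32 mm wide, 56 mm high, beyond the mat beside the big carton; origin at its underside's centre
- timer: bystander: bench timer 62 x 62 x 18 mm, origin at its underside's centre, lying in front of the big carton. That carton is fixed, never moves and must be travelled round: it stands on the table from x = 0.58 m on, y = -0.08 to 0.28 m, 0.41 m tall; swing the arm across on the robot's side of it
- cover_forceps: bystander: steel forceps, 124 mm long, lying near the front edge; origin at its underside's centre
- pen: bystander: marker pen 132 mm long, lying beyond the mat; origin at its underside's centre

How it is judged (in metres and radians):
On the way, in this order (a step that is already met when the one before it is completed fails the run):
1. the label-up slide is lifted off the mat in the gripper (height (world z) of slide above 0.01 m and contact force between the fingers and slide above 1 N), for 0.2 s.
2. its notched end is in the reader's slot, label up (x of slide_notched_end in the frame of reader above 0.02 m and y of slide_notched_end in the frame of reader between -0.006 and 0.006 m and z of slide_notched_end in the frame of reader between 0.015 and 0.026 m and angle between slide's own z axis and vertical below 0.2 rad), for 0.1 s.
At the end, for the whole second after the job is handed in: The slide is in the reader's slot, label up within 7 degrees of level, notched end first and in line with the slot within 7 degrees and 4 mm, the sprung stop is pressed to more than 6 of its 8 mm, and the gripper still holds the slide still (value of joint stop above 0.006 m and contact force between the fingers and slide above 2 N and x of slide_notched_end in the frame of reader above 0.0335 m and y of slide_notched_end in the frame of reader between -0.004 and 0.004 m and angle between the x axis of slide and the x axis of reader, either way round below 0.12 rad and angle between slide's own z axis and vertical below 0.12 rad and height (world z) of slide above 0.012 m and linear speed of slide below 0.02 m/s); the arm keeps its last pose, push and grip.
It fails at once if a face-down slide was moved more than 15 mm (distance of any of slide_down_a, slide_down_b from where it was at the start of the episode above 0.015 m).
It fails at once if the slide was forced into the reader with more than 40 N (contact force between slide and reader above 40 N).
It fails at once if a bystander was moved more than 25 mm (distance of any of counter_vial, stain_vial, timer, cover_forceps, pen from where it was at the start of the episode above 0.025 m).
It also fails if it takes over 58 s, if anything falls off the work surface, if the arm or the gripper's body presses on something with over 40 N, if the wrist force passes 120 N, or if a joint passes its speed limit or range.

## Working session

There is one attempt and no reset: what is moved stays moved. The work goes in short steps, Python scripts to look and compute and a shell command to move; the robot and the scene stay as the last step left them, time stands still between calls to the robot, and variables do not carry over. Pictures are saved under pics/ and viewed, at most 10 in all, crops included, and the job is handed in when it is done.

```bash
mkdir -p pics; ls; python3 - <<'E'
from station import *
import cv2
s=state();print(s)
for n in ["scene","top"]:
    im=grab_frame(n);cv2.imwrite(f"pics/{n}0.png",im[:,:,::-1]);print(n,camera_model(n))
print(camera_model("wrist"))
E
```

```text
pics
{'time_s': 0.0, 'q': array([-69.22453657,  23.60047913,  -0.72819401,  91.50529928,
         0.32223865,  64.99079585,  -4.70829525]), 'qd': array([ 0.07859652,  0.02297609, -0.11935982, -0.11065672,  0.01586483,
       -0.05625465,  0.07833826]), 'joint_efforts': array([-9.30137394e-04, -6.00624061e+01,  6.82287924e-01, -2.99418086e+01,
        1.39058699e-02,  1.08445832e-02,  2.02688409e-05]), 'position': array([0.26083303, 0.56740959, 0.23043914]), 'eef_rot': array([-1.79905812e+02,  8.02762365e-03,  1.55320255e+02]), 'ft_force': array([ 0.95939557, -0.09810891,  0.51675638]), 'torque': array([-0.00117905,  0.00632685, -0.00668013]), 'finger_force': 0.0, 'grip_width': 0.08545293974119268}
scene {'fovy': 55.77724357769755, 'cx': 322.087159767346, 'cy': 197.42726363621955, 'rvec': array([ 2.11979725, -1.18140699,  0.45042814]), 'tvec': array([-0.26388538,  0.40615891,  0.55318985])}
top {'fovy': 55.79634590561653, 'cx': 316.52244244209254, 'cy': 198.84120556300562, 'rvec': array([ 2.10387824, -2.16405435,  0.12655405]), 'tvec': array([0.06885974, 0.56768806, 0.97073857])}
{'fovy': 62.48769700869786, 'cx': 316.2436991000024, 'cy': 199.76212098592325, 'rvec': array([-2.39873707, -1.53953798, -0.25748715]), 'tvec': array([-0.62502925, -0.04168969,  0.3793393 ])}
```

View pics/top0.png

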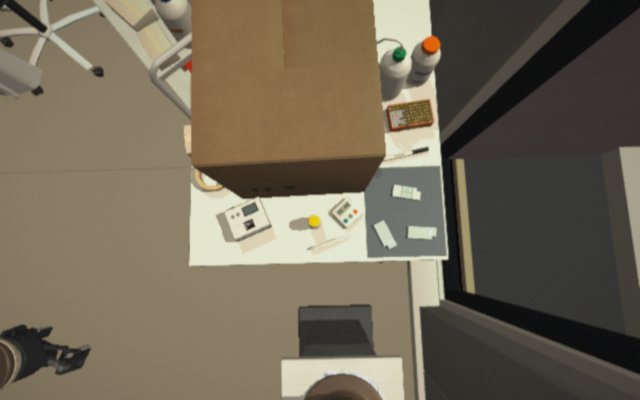

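View pics/scene0.png

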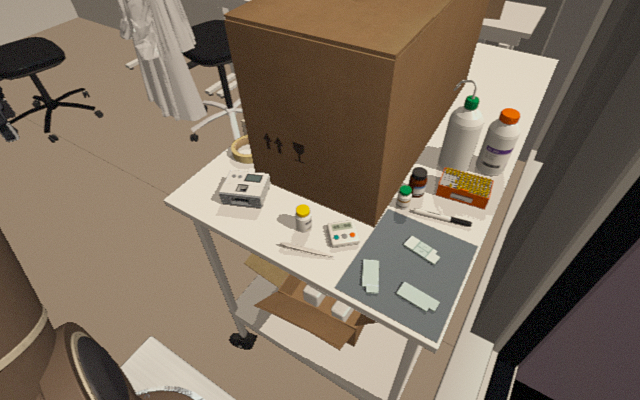

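The label-up slide is the one with the grid: top (405,192), scene (421,249). The reader is at top (247,219). Next I'll enlarge these.

```bash
cat > h.py <<'E'
import numpy as np,cv2
from station import *
def ray(n,px,z,cm=None):
    c=cm or camera_model(n);f=200/np.tan(np.radians(c["fovy"]/2))
    R=cv2.Rodrigues(np.array(c["rvec"]))[0];t=np.array(c["tvec"]);o=-R.T@t
    px=np.atleast_2d(px).astype(float)
    d=np.c_[(px[:,0]-c["cx"])/f,(px[:,1]-c["cy"])/f,np.ones(len(px))]@R
    return o+d*((z-o[2])/d[:,2])[:,None]
def proj(n,P,cm=None):
    c=cm or camera_model(n);f=200/np.tan(np.radians(c["fovy"]/2))
    K=np.array([[f,0,c["cx"]],[0,f,c["cy"]],[0,0,1]])
    return cv2.projectPoints(np.atleast_2d(P).astype(float),np.array(c["rvec"]),np.array(c["tvec"]),K,None)[0][:,0]
E
python3 - <<'E'
from h import *
im=cv2.imread("pics/top0.png");sc=cv2.imread("pics/scene0.png")
c=lambda i,x,y,w,h,k:cv2.resize(i[y:y+h,x:x+w],None,fx=k,fy=k,interpolation=cv2.INTER_CUBIC)
a=np.vstack([np.hstack([c(im,380,175,50,35,8),c(im,220,190,50,35,8)]),np.hstack([c(sc,396,228,50,35,8),c(sc,215,165,60,42,20/3)])])
cv2.imwrite("pics/crop1.png",a)
for n,i,box in [("top",im,(366,170,442,255)),("scene",sc,(345,225,470,320))]:
    x,y,X,Y=box;g=cv2.cvtColor(i,cv2.COLOR_BGR2GRAY)
    m=np.zeros_like(g);m[y:Y,x:X]=(g[y:Y,x:X]>145)*255
    for k in cv2.findContours(m,0,2)[0]:
        if cv2.contourArea(k)>80:
            r=cv2.minAreaRect(k);p=cv2.boxPoints(r);W=ray(n,p,.008);print(n,r,W[:,:2].mean(0).round(4),W[:,:2].round(4).tolist())
print(ray("top",[[360,215],[314,222],[390,193]],.0).round(3))
E
```

```text
top ((421.9144287109375, 232.36965942382812), (28.444499969482422, 12.475658416748047), 3.5763344764709473) [ 0.4738 -0.23  ] [[0.4604, -0.1899], [0.4941, -0.194], [0.4871, -0.2704], [0.4535, -0.2659]]
top ((385.00006103515625, 234.50003051757812), (28.621667861938477, 12.074766159057617), 63.43495178222656) [ 0.4709 -0.13  ] [[0.4991, -0.0994], [0.5131, -0.1295], [0.4426, -0.1604], [0.4289, -0.1306]]
top ((406.5989990234375, 191.83984375), (28.333026885986328, 12.065023422241211), 8.530765533447266) [ 0.5864 -0.1954] [[0.5768, -0.154], [0.6101, -0.1608], [0.5959, -0.237], [0.5628, -0.23]]
scene ((367.4180908203125, 308.497314453125), (53.23379898071289, 5.312388896942139), 28.442928314208984) [ 0.4029 -0.1592] [[0.3971, -0.1097], [0.4084, -0.1088], [0.4084, -0.2091], [0.3976, -0.209]]
scene ((418.058837890625, 297.2352600097656), (41.84565734863281, 14.74887752532959), 30.963754653930664) [ 0.4755 -0.2322] [[0.4621, -0.1933], [0.496, -0.1944], [0.4882, -0.2721], [0.4559, -0.2691]]
scene ((459.2071228027344, 293.00299072265625), (3.615384578704834, 57.384613037109375), 22.61986541748
[... 214 characters left out ...]
 [0.4285, -0.1352]]
scene ((422.6134033203125, 248.77928161621094), (37.53372573852539, 12.494779586791992), 32.905242919921875) [ 0.5886 -0.1963] [[0.5791, -0.1569], [0.6137, -0.158], [0.5972, -0.2366], [0.5646, -0.2338]]
scene ((450.48272705078125, 227.2930908203125), (45.309661865234375, 14.298541069030762), 21.801406860351562) [ 0.6769 -0.2272] [[0.654, -0.1809], [0.6983, -0.1767], [0.699, -0.2749], [0.6565, -0.2761]]
scene ((349.824951171875, 242.0809783935547), (24.94010353088379, 53.254066467285156), 34.215702056884766) [ 0.5261 -0.0545] [[0.4601, -0.0286], [0.6022, -0.0229], [0.5893, -0.0832], [0.4528, -0.0832]]
[[ 0.527 -0.065  0.   ]
 [ 0.511  0.063  0.   ]
 [ 0.586 -0.151  0.   ]]
```

View pics/crop1.png

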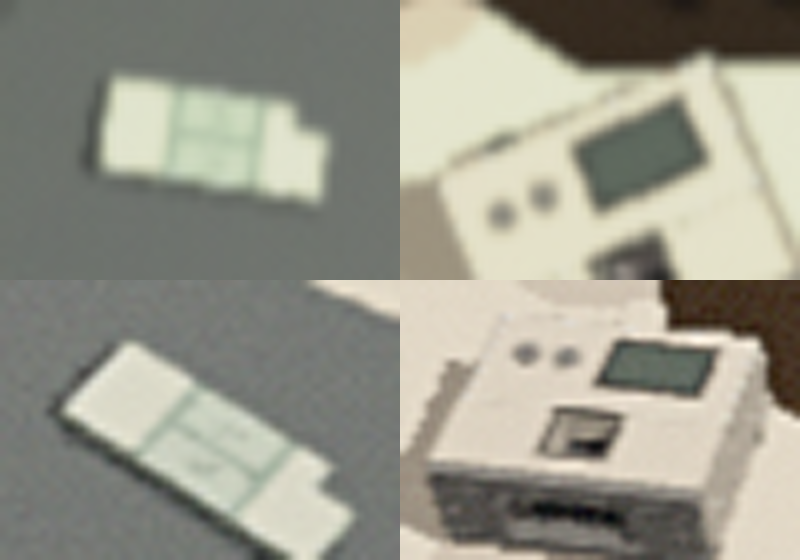

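The top-left crop shows the slide's notch at its lower right, on the far side, so its notched end points to −y and its yaw is about −101°. The reader is turned about +25° and its window faces up. I'll move towards the crossing and look at the reader with the wrist camera.

```bash
python3 -m inch '[{"jaw":60,"dx":-0.58,"dy":-0.75,"dz":0,"twist":0},{"jaw":60,"dx":-0.58,"dy":-0.75,"dz":0,"twist":0},{"jaw":60,"dx":-0.58,"dy":-0.75,"dz":0,"twist":0},{"jaw":60,"dx":-0.58,"dy":-0.75,"dz":0,"twist":0},{"jaw":60,"dx":-0.58,"dy":-0.75,"dz":0,"twist":0},{"jaw":60,"dx":-0.58,"dy":-0.75,"dz":0,"twist":0},{"jaw":60,"dx":-0.5,"dy":-0.65,"dz":0,"twist":0},{"jaw":60,"dx":0,"dy":0,"dz":0,"twist":0}]' 60
cat >> h.py <<'E'
def go(x,y,z,yaw):
    "units still to go, translation in present tool axes"
    from scipy.spatial.transform import Rotation as Ro
    s=state();R=Ro.from_euler('xyz',s['eef_rot'],degrees=True).as_matrix()
    print('d units',(R.T@(np.array([x,y,z])-s['position'])/.04).round(3),'twist units',round(-((yaw-s['eef_rot'][2]+180)%360-180)/5,3),s['position'].round(4),s['eef_rot'].round(2),'t',round(s['time_s'],2))
E
python3 - <<'E'
from h import *
for n,p in [("top",[[225.6,212.9],[258.5,197.25]]),("scene",[[219.8,192.5],[261.8,197.6]])]:
    W=ray(n,p,.04)[:,:2];d=W[0]-W[1];print(n,W.round(4),np.hypot(*d).round(4),np.degrees(np.arctan2(d[1],d[0]))-90)
c=camera_model("wrist");im=grab_frame("wrist");cv2.imwrite("pics/w1.png",im[:,:,::-1])
np.save("c1.npy",c,allow_pickle=True)
R=cv2.Rodrigues(c["rvec"])[0];print(-R.T@c["tvec"],R.T[:,2]);go(.45,-.15,.23,79)
E
```

```text
time_s: 0.77
position: [0.3212, 0.3077, 0.2311]
eef_rot: [-179.8, 0.1, 154.9]
ft_force: [-0.3, 0.5, -1.0]
grip_width: 0.06
finger_force: 0.0
top [[0.5389 0.2984]
 [0.5788 0.2094]] 0.0976 24.123573754249875
scene [[0.4684 0.2689]
 [0.507  0.1727]] 0.1037 21.830804323548307
[0.24436339 0.34448726 0.37228609] [ 0.29575383 -0.13990071 -0.94496426]
d units [-7.8   -9.081  0.043] twist units 15.204 [0.3206 0.311  0.2314] [-1.7997e+02  2.0000e-02  1.5502e+02] t 0.82
```

View pics/w1.png

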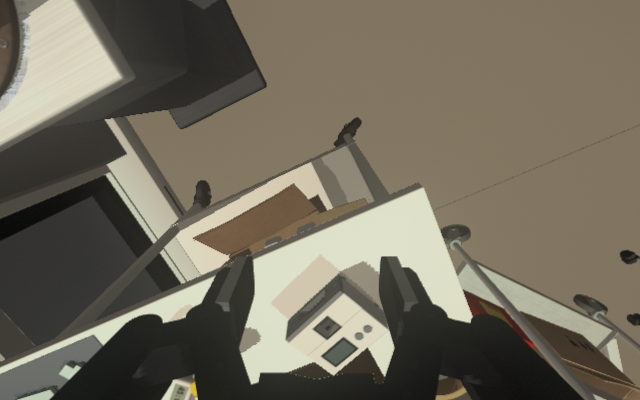

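The wrist view shows the reader at about (337,323), with its front to the upper left and a clear path. I'll carry on to the mat.

```bash
python3 -m inch '[{"jaw":60,"dx":-0.5,"dy":-0.57},{"jaw":60,"dx":-0.5,"dy":-0.57},{"jaw":60,"dx":-0.5,"dy":-0.57},{"jaw":60,"dx":-0.5,"dy":-0.57},{"jaw":60,"dx":-0.5,"dy":-0.57},{"jaw":60,"dx":-0.5,"dy":-0.57},{"jaw":60,"dx":-0.5,"dy":-0.57},{"jaw":60,"dx":-0.5,"dy":-0.57}]' && python3 -m inch '[{"jaw":60,"dx":-0.5,"dy":-0.57},{"jaw":60,"dx":-0.5,"dy":-0.57},{"jaw":60,"dx":-0.5,"dy":-0.57},{"jaw":60,"dx":-0.5,"dy":-0.57},{"jaw":60,"dx":-0.5,"dy":-0.57},{"jaw":60,"dx":-0.5,"dy":-0.57},{"jaw":60,"dx":-0.5,"dy":-0.57},{"jaw":60}]' && python3 -m inch '[{"twist":0.95,"jaw":60},{"twist":0.95,"jaw":60},{"twist":0.95,"jaw":60},{"twist":0.95,"jaw":60},{"twist":0.95,"jaw":60},{"twist":0.95,"jaw":60},{"twist":0.95,"jaw":60},{"twist":0.95,"jaw":60}]' && python3 -m inch '[{"twist":0.95,"jaw":60},{"twist":0.95,"jaw":60},{"twist":0.95,"jaw":60},{"twist":0.95,"jaw":60},{"twist":0.95,"jaw":60},{"twist":0.95,"jaw":60},{"twist":0.95,"jaw":60},{"twist":0.95,"jaw":60}]'
python3 - <<'E'
from h import *
print(state()['q'].round(1));go(.591,-.176,.15,79)
E
```

```text
[-54.1   5.9   4.1 115.1  -0.5  59.   15.2]
d units [-11.269  -8.18    2.043] twist units 15.204 [0.3206 0.311  0.2314] [-1.7997e+02  2.0000e-02  1.5502e+02] t 0.82invalid input
```

Every row needs all the keys.

```bash
python3 -m inch '[{"jaw":60,"dx":-0.5,"dy":-0.57,"dz":0,"twist":0},{"jaw":60,"dx":-0.5,"dy":-0.57,"dz":0,"twist":0},{"jaw":60,"dx":-0.5,"dy":-0.57,"dz":0,"twist":0},{"jaw":60,"dx":-0.5,"dy":-0.57,"dz":0,"twist":0},{"jaw":60,"dx":-0.5,"dy":-0.57,"dz":0,"twist":0},{"jaw":60,"dx":-0.5,"dy":-0.57,"dz":0,"twist":0},{"jaw":60,"dx":-0.5,"dy":-0.57,"dz":0,"twist":0},{"jaw":60,"dx":-0.5,"dy":-0.57,"dz":0,"twist":0}]' && python3 -m inch '[{"jaw":60,"dx":-0.5,"dy":-0.57,"dz":0,"twist":0},{"jaw":60,"dx":-0.5,"dy":-0.57,"dz":0,"twist":0},{"jaw":60,"dx":-0.5,"dy":-0.57,"dz":0,"twist":0},{"jaw":60,"dx":-0.5,"dy":-0.57,"dz":0,"twist":0},{"jaw":60,"dx":-0.5,"dy":-0.57,"dz":0,"twist":0},{"jaw":60,"dx":-0.5,"dy":-0.57,"dz":0,"twist":0},{"jaw":60,"dx":-0.5,"dy":-0.57,"dz":0,"twist":0},{"jaw":60,"dx":0,"dy":0,"dz":0,"twist":0}]' && python3 -m inch '[{"jaw":60,"dx":0,"dy":0,"dz":0,"twist":0.95},{"jaw":60,"dx":0,"dy":0,"dz":0,"twist":0.95},{"jaw":60,"dx":0,"dy":0,"dz":0,"twist":0.95},{"jaw":60,"dx":0,"dy":0,"dz":0,"twist":0.95},{"jaw":60,"dx":0,"dy":0,"dz":0,"twist":0.95},{"jaw":60,"dx":0,"dy":0,"dz":0,"twist":0.95},{"jaw":60,"dx":0,"dy":0,"dz":0,"twist":0.95},{"jaw":60,"dx":0,"dy":0,"dz":0,"twist":0.95}]' && python3 -m inch '[{"jaw":60,"dx":0,"dy":0,"dz":0,"twist":0.95},{"jaw":60,"dx":0,"dy":0,"dz":0,"twist":0.95},{"jaw":60,"dx":0,"dy":0,"dz":0,"twist":0.95},{"jaw":60,"dx":0,"dy":0,"dz":0,"twist":0.95},{"jaw":60,"dx":0,"dy":0,"dz":0,"twist":0.95},{"jaw":60,"dx":0,"dy":0,"dz":0,"twist":0.95},{"jaw":60,"dx":0,"dy":0,"dz":0,"twist":0.95},{"jaw":60,"dx":0,"dy":0,"dz":0,"twist":0.95}]'
python3 - <<'E'
from h import *
print(state()['q'].round(1));go(.591,-.176,.15,79)
E
```

```text
time_s: 1.48
position: [0.3893, 0.0813, 0.2314]
eef_rot: [180.0, 0.0, 155.4]
ft_force: [0.2, 0.1, -0.4]
grip_width: 0.0599
finger_force: 0.0
time_s: 2.15
position: [0.451, -0.1264, 0.2316]
eef_rot: [-179.9, 0.2, 155.1]
ft_force: [-0.6, 0.9, -0.5]
grip_width: 0.0599
finger_force: 0.0
time_s: 2.82
position: [0.45, -0.1205, 0.2311]
eef_rot: [-180.0, 0.0, 117.2]
ft_force: [0.4, 0.1, -0.3]
grip_width: 0.0598
finger_force: 0.0
time_s: 3.48
position: [0.45, -0.1205, 0.2311]
eef_rot: [-180.0, 0.0, 79.2]
ft_force: [-0.3, 0.6, -0.3]
grip_width: 0.06
finger_force: 0.0
[-28.1   8.4  41.9 114.7  -6.5  59.2   6.1]
d units [-0.699  3.724  2.027] twist units 0.034 [ 0.45   -0.1205  0.2311] [-1.7999e+02  1.0000e-02  7.9170e+01] t 3.48
```

```bash
python3 -m inch '[{"jaw":60,"dx":-0.1,"dy":0.53,"dz":0.29,"twist":0},{"jaw":60,"dx":-0.1,"dy":0.53,"dz":0.29,"twist":0},{"jaw":60,"dx":-0.1,"dy":0.53,"dz":0.29,"twist":0},{"jaw":60,"dx":-0.1,"dy":0.53,"dz":0.29,"twist":0},{"jaw":60,"dx":-0.1,"dy":0.53,"dz":0.29,"twist":0},{"jaw":60,"dx":-0.1,"dy":0.53,"dz":0.29,"twist":0},{"jaw":60,"dx":-0.1,"dy":0.53,"dz":0.29,"twist":0},{"jaw":60,"dx":0,"dy":0,"dz":0,"twist":0}]'
python3 - <<'E'
from h import *
print(state()['q'].round(1));go(.591,-.176,.15,79)
c=camera_model("wrist");im=grab_frame("wrist");cv2.imwrite("pics/w2.png",im[:,:,::-1]);np.save("c2.npy",c,allow_pickle=True)
E
```

```text
time_s: 4.15
position: [0.5926, -0.1758, 0.1468]
eef_rot: [-179.9, 0.1, 79.4]
ft_force: [-0.2, 1.4, -0.2]
grip_width: 0.0599
finger_force: 0.0
[-14.1  31.4  37.2  99.4 -22.   56.8  20.8]
d units [-0.013 -0.038 -0.081] twist units 0.089 [ 0.5926 -0.1758  0.1468] [-1.7987e+02  7.0000e-02  7.9440e+01] t 4.15
```

View pics/w2.png

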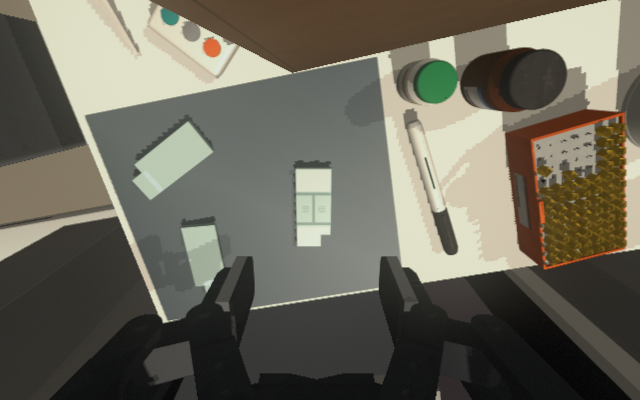

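The wrist view shows the slide at about (313,207), label up, with the notch at its lower right (325,240). I'll take its precise pose by contour.

```bash
python3 - <<'E'
from h import *
c=np.load("c2.npy",allow_pickle=True).item();im=cv2.imread("pics/w2.png")
g=cv2.cvtColor(im,cv2.COLOR_BGR2GRAY);m=np.zeros_like(g);m[150:255,280:345]=(g[150:255,280:345]>140)*255
k=max(cv2.findContours(m,0,2)[0],key=cv2.contourArea)
W=ray("wrist",k[:,0],.008,c)[:,:2].astype(np.float32)
r=cv2.minAreaRect(W*1000);print(r,cv2.boxPoints(r).round(1).tolist())
ce=np.array(r[0])/1000;a=r[2]+90 if r[1][0]<r[1][1] else r[2]
print("yaw",a%180);a=a%180;u=np.array([np.cos(np.radians(a)),np.sin(np.radians(a))])
go(*(ce+.020*u),.05,a)
E
```

```text
((585.2754516601562, -195.49209594726562), (74.65875244140625, 32.0925178527832), 79.32707977294922) [[562.5999755859375, -229.1999969482422], [594.0999755859375, -235.10000610351562], [608.0, -161.8000030517578], [576.4000244140625, -155.8000030517578]]
yaw 79.32707977294922
d units [-0.01  -0.041  2.443] twist units 0.015 [ 0.591  -0.1757  0.1477] [-1.7983e+02  6.0000e-02  7.9400e+01] t 4.2
```

```bash
python3 -m inch '[{"jaw":50,"dx":0,"dy":-0.04,"dz":0.5,"twist":0},{"jaw":50,"dx":0,"dy":0,"dz":0.5,"twist":0},{"jaw":50,"dx":0,"dy":0,"dz":0.5,"twist":0},{"jaw":50,"dx":0,"dy":0,"dz":0.5,"twist":0},{"jaw":50,"dx":0,"dy":0,"dz":0.5,"twist":0},{"jaw":50,"dx":0,"dy":0,"dz":0.5,"twist":0},{"jaw":50,"dx":0,"dy":0,"dz":0.3,"twist":0},{"jaw":50,"dx":0,"dy":0,"dz":0,"twist":0}]'
python3 - <<'E'
from h import *
go(.589,-.1759,.0035,79.3)
E
```

```text
time_s: 4.87
position: [0.5869, -0.1748, 0.0159]
eef_rot: [-179.8, -0.0, 79.4]
ft_force: [-1.1, -0.8, -0.2]
grip_width: 0.05
finger_force: 0.0
d units [-0.016  0.059  0.311] twist units 0.014 [ 0.5869 -0.1748  0.0159] [-1.7976e+02 -3.0000e-02  7.9370e+01] t 4.87
```

```bash
python3 -m inch '[{"jaw":50,"dx":0,"dy":0.03,"dz":0.1,"twist":0},{"jaw":50,"dx":0,"dy":0,"dz":0.1,"twist":0},{"jaw":50,"dx":0,"dy":0,"dz":0.08,"twist":0},{"jaw":50,"dx":0,"dy":0,"dz":0,"twist":0},{"jaw":25,"dx":0,"dy":0,"dz":0,"twist":0},{"jaw":25,"dx":0,"dy":0,"dz":0,"twist":0},{"jaw":25,"dx":0,"dy":0,"dz":0,"twist":0},{"jaw":25,"dx":0,"dy":0,"dz":0,"twist":0}]' 60 ; python3 -m inch '[{"jaw":25,"dx":0,"dy":0,"dz":0,"twist":0},{"jaw":25,"dx":0,"dy":0,"dz":0,"twist":0},{"jaw":25,"dx":0,"dy":0,"dz":-0.05,"twist":0},{"jaw":25,"dx":0,"dy":0,"dz":-0.1,"twist":0},{"jaw":25,"dx":0,"dy":0,"dz":-0.2,"twist":0},{"jaw":25,"dx":0,"dy":0,"dz":-0.3,"twist":0},{"jaw":25,"dx":0,"dy":0,"dz":-0.3,"twist":0},{"jaw":25,"dx":0,"dy":0,"dz":-0.3,"twist":0}]' 60
```

```text
time_s: 5.53
position: [0.5905, -0.1771, 0.008]
eef_rot: [179.9, -0.0, 79.3]
ft_force: [-0.6, 0.3, 5.6]
grip_width: 0.0249
finger_force: 2.7
time_s: 6.2
position: [0.5899, -0.1769, 0.0586]
eef_rot: [180.0, 0.0, 79.3]
ft_force: [0.2, -0.7, -0.6]
grip_width: 0.0249
finger_force: 0.0
```

The fingers closed above the slide: the opening reached 25 mm with no grip. I'll reopen, rise and check.

```bash
python3 -m inch '[{"jaw":50,"dx":0,"dy":0,"dz":-0.4,"twist":0},{"jaw":50,"dx":0,"dy":0,"dz":-0.4,"twist":0},{"jaw":50,"dx":0,"dy":0,"dz":-0.4,"twist":0},{"jaw":50,"dx":0,"dy":0,"dz":-0.4,"twist":0},{"jaw":50,"dx":0,"dy":0,"dz":-0.4,"twist":0},{"jaw":50,"dx":0,"dy":0,"dz":-0.1,"twist":0},{"jaw":50,"dx":0,"dy":0,"dz":0,"twist":0},{"jaw":50,"dx":0,"dy":0,"dz":0,"twist":0}]'
python3 - <<'E'
from h import *
c=camera_model("wrist");im=grab_frame("wrist");im=im[:,:,::-1].copy();cv2.imwrite("pics/w3.png",im)
g=cv2.cvtColor(im,cv2.COLOR_BGR2GRAY);m=np.zeros_like(g);m[150:255,265:360]=(g[150:255,265:360]>140)*255
k=max(cv2.findContours(m,0,2)[0],key=cv2.contourArea)
W=ray("wrist",k[:,0],.008,c)[:,:2].astype(np.float32)
r=cv2.minAreaRect(W*1000);print(r)
ce=np.array(r[0])/1000;a=r[2]+90 if r[1][0]<r[1][1] else r[2]
a=a%180;u=np.array([np.cos(np.radians(a)),np.sin(np.radians(a))])
go(*(ce+.020*u),.0015,a)
E
```

```text
time_s: 6.87
position: [0.5896, -0.1765, 0.141]
eef_rot: [180.0, -0.0, 79.3]
ft_force: [-0.2, 0.1, -1.1]
grip_width: 0.05
finger_force: 0.0
((585.9614868164062, -195.48818969726562), (75.52135467529297, 31.661130905151367), 78.41606903076172)
d units [0.015 0.017 3.471] twist units 0.182 [ 0.5893 -0.1764  0.1404] [-1.7996e+02 -2.0000e-02  7.9330e+01] t 6.92
```

```bash
python3 -m inch '[{"jaw":42,"dx":0.01,"dy":0.02,"dz":0.5,"twist":0.1},{"jaw":42,"dx":0,"dy":0,"dz":0.5,"twist":0},{"jaw":42,"dx":0,"dy":0,"dz":0.5,"twist":0},{"jaw":42,"dx":0,"dy":0,"dz":0.5,"twist":0},{"jaw":42,"dx":0,"dy":0,"dz":0.5,"twist":0},{"jaw":42,"dx":0,"dy":0,"dz":0.5,"twist":0},{"jaw":42,"dx":0,"dy":0,"dz":0.2,"twist":0},{"jaw":42,"dx":0,"dy":0,"dz":0,"twist":0}]'; python3 -m inch '[{"jaw":42,"dx":0,"dy":0,"dz":0.08,"twist":0},{"jaw":42,"dx":0,"dy":0,"dz":0.08,"twist":0},{"jaw":42,"dx":0,"dy":0,"dz":0.08,"twist":0},{"jaw":42,"dx":0,"dy":0,"dz":0,"twist":0},{"jaw":42,"dx":0,"dy":0,"dz":0,"twist":0},{"jaw":42,"dx":0,"dy":0,"dz":0,"twist":0},{"jaw":42,"dx":0,"dy":0,"dz":0,"twist":0},{"jaw":42,"dx":0,"dy":0,"dz":0,"twist":0}]'
python3 - <<'E'
from h import *
go(.590,-.1759,.0015,79);print(state()['ft_force'])
E
```

```text
time_s: 7.58
position: [0.5885, -0.176, 0.0101]
eef_rot: [-179.7, 0.0, 78.8]
ft_force: [0.7, 0.3, 0.5]
grip_width: 0.0423
finger_force: 0.0
time_s: 8.25
position: [0.5907, -0.1765, 0.0036]
eef_rot: [180.0, -0.0, 78.8]
ft_force: [-0.9, -0.1, -0.1]
grip_width: 0.0419
finger_force: 0.0
d units [ 0.011 -0.02   0.052] twist units -0.036 [ 0.5907 -0.1765  0.0036] [ 1.7997e+02 -1.0000e-02  7.8820e+01] t 8.25
[-0.86988982 -0.05839553 -0.05685147]
```

```bash
python3 -m inch '[{"jaw":42,"dx":0,"dy":-0.02,"dz":0.02,"twist":0},{"jaw":42,"dx":0,"dy":0,"dz":0,"twist":0},{"jaw":25,"dx":0,"dy":0,"dz":0,"twist":0},{"jaw":25,"dx":0,"dy":0,"dz":0,"twist":0},{"jaw":25,"dx":0,"dy":0,"dz":0,"twist":0},{"jaw":25,"dx":0,"dy":0,"dz":0,"twist":0},{"jaw":25,"dx":0,"dy":0,"dz":0,"twist":0},{"jaw":25,"dx":0,"dy":0,"dz":0,"twist":0}]' 50
```

```text
time_s: 8.92
position: [0.5898, -0.1764, 0.0028]
eef_rot: [180.0, -0.0, 78.8]
ft_force: [-2.1, 0.3, 5.4]
grip_width: 0.0298
finger_force: 49.8
```

```bash
python3 -m inch '[{"jaw":25,"dx":0,"dy":0,"dz":-0.1,"twist":0},{"jaw":25,"dx":0,"dy":0,"dz":-0.2,"twist":0},{"jaw":25,"dx":0,"dy":0,"dz":-0.3,"twist":0},{"jaw":25,"dx":0,"dy":0,"dz":-0.4,"twist":0},{"jaw":25,"dx":0,"dy":0,"dz":-0.4,"twist":0},{"jaw":25,"dx":0,"dy":0,"dz":-0.4,"twist":0},{"jaw":25,"dx":0,"dy":0,"dz":-0.4,"twist":0},{"jaw":25,"dx":0,"dy":0,"dz":-0.3,"twist":0}]' 50
python3 - <<'E'
from h import *
print(state()['q'].round(1))
c=camera_model("wrist");im=grab_frame("wrist");s=grab_frame("scene")
sc=s[170:300,330:490]
cv2.imwrite("pics/w4.png",np.vstack([im[160:400,120:520,::-1],cv2.resize(sc,(400,325))[:,:,::-1]]))
go(.42,0,.15,78.8)
E
```

```text
time_s: 9.58
position: [0.5902, -0.1767, 0.1049]
eef_rot: [179.9, -0.0, 78.8]
ft_force: [-0.3, 0.3, -0.4]
grip_width: 0.0302
finger_force: 49.4
[-12.9  34.   35.9 101.8 -24.5  52.1  22.4]
d units [ 3.508 -5.05  -1.14 ] twist units 0.003 [ 0.5911 -0.1769  0.1052] [ 1.7975e+02 -1.0000e-02  7.8820e+01] t 9.68
```

View pics/w4.png

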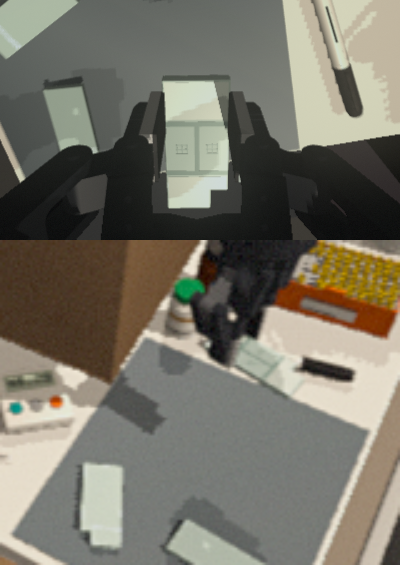

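The slide is held between the pads, label up and straight: in the crop it spans (163,80) to (228,207), with the notch at the far lower right. I'll swing it round on the robot's side of the carton.

```bash
python3 -m inch '[{"jaw":25,"dx":0.45,"dy":-0.65,"dz":-0.15,"twist":0},{"jaw":25,"dx":0.45,"dy":-0.65,"dz":-0.15,"twist":0},{"jaw":25,"dx":0.45,"dy":-0.65,"dz":-0.15,"twist":0},{"jaw":25,"dx":0.45,"dy":-0.65,"dz":-0.15,"twist":0},{"jaw":25,"dx":0.45,"dy":-0.65,"dz":-0.15,"twist":0},{"jaw":25,"dx":0.45,"dy":-0.65,"dz":-0.15,"twist":0},{"jaw":25,"dx":0.45,"dy":-0.65,"dz":-0.15,"twist":0},{"jaw":25,"dx":0.35,"dy":-0.5,"dz":-0.1,"twist":0}]' && python3 -m inch '[{"jaw":25,"dx":0,"dy":0,"dz":0,"twist":-0.95},{"jaw":25,"dx":0,"dy":0,"dz":0,"twist":-0.95},{"jaw":25,"dx":0,"dy":0,"dz":0,"twist":-0.95},{"jaw":25,"dx":0,"dy":0,"dz":0,"twist":-0.95},{"jaw":25,"dx":0,"dy":0,"dz":0,"twist":-0.95},{"jaw":25,"dx":0,"dy":0,"dz":0,"twist":-0.95},{"jaw":25,"dx":0,"dy":0,"dz":0,"twist":-0.95},{"jaw":25,"dx":0,"dy":0,"dz":0,"twist":-0.95}]' && python3 -m inch '[{"jaw":25,"dx":0,"dy":0,"dz":0,"twist":-0.95},{"jaw":25,"dx":0,"dy":0,"dz":0,"twist":-0.95},{"jaw":25,"dx":0,"dy":0,"dz":0,"twist":-0.95},{"jaw":25,"dx":0,"dy":0,"dz":0,"twist":-0.95},{"jaw":25,"dx":0,"dy":0,"dz":0,"twist":-0.95},{"jaw":25,"dx":0,"dy":0,"dz":0,"twist":-0.95},{"jaw":25,"dx":0,"dy":0,"dz":0,"twist":-0.95},{"jaw":25,"dx":0,"dy":0,"dz":0,"twist":-0.95}]'
python3 - <<'E'
from h import *
print(state()['q'].round(1));go(.39,.17,.15,203)
E
```

```text
time_s: 10.35
position: [0.4165, 0.0016, 0.1481]
eef_rot: [-179.9, -0.0, 78.9]
ft_force: [0.1, 0.7, 0.8]
grip_width: 0.0297
finger_force: 49.5
time_s: 11.02
position: [0.4183, 0.0002, 0.1481]
eef_rot: [-180.0, -0.0, 117.1]
ft_force: [-0.9, -1.0, -1.2]
grip_width: 0.0299
finger_force: 49.5
time_s: 11.68
position: [0.4183, 0.0002, 0.148]
eef_rot: [-180.0, -0.0, 155.1]
ft_force: [-0.4, 0.8, -0.5]
grip_width: 0.0302
finger_force: 49.5
[-32.9   9.6  29.5 125.6  -6.5  46.3  65.9]
d units [ 2.432  3.551 -0.049] twist units -9.589 [4.183e-01 2.000e-04 1.480e-01] [-1.7997e+02 -4.0000e-02  1.5505e+02] t 11.68
```

```bash
python3 -m inch '[{"jaw":25,"dx":0.3,"dy":0.45,"dz":0,"twist":0},{"jaw":25,"dx":0.3,"dy":0.45,"dz":0,"twist":0},{"jaw":25,"dx":0.3,"dy":0.45,"dz":0,"twist":0},{"jaw":25,"dx":0.3,"dy":0.45,"dz":0,"twist":0},{"jaw":25,"dx":0.3,"dy":0.45,"dz":0,"twist":0},{"jaw":25,"dx":0.3,"dy":0.45,"dz":0,"twist":0},{"jaw":25,"dx":0.3,"dy":0.45,"dz":0,"twist":0},{"jaw":25,"dx":0.3,"dy":0.45,"dz":0,"twist":-0.6}]' && python3 -m inch '[{"jaw":25,"dx":0,"dy":0,"dz":0,"twist":-1},{"jaw":25,"dx":0,"dy":0,"dz":0,"twist":-1},{"jaw":25,"dx":0,"dy":0,"dz":0,"twist":-1},{"jaw":25,"dx":0,"dy":0,"dz":0,"twist":-1},{"jaw":25,"dx":0,"dy":0,"dz":0,"twist":-1},{"jaw":25,"dx":0,"dy":0,"dz":0,"twist":-1},{"jaw":25,"dx":0,"dy":0,"dz":0,"twist":-1},{"jaw":25,"dx":0,"dy":0,"dz":0,"twist":-1}]' && python3 -m inch '[{"jaw":25,"dx":0,"dy":0,"dz":0,"twist":-1},{"jaw":25,"dx":0,"dy":0,"dz":0,"twist":0},{"jaw":25,"dx":0,"dy":0,"dz":0,"twist":0},{"jaw":25,"dx":0,"dy":0,"dz":0,"twist":0},{"jaw":25,"dx":0,"dy":0,"dz":0,"twist":0},{"jaw":25,"dx":0,"dy":0,"dz":0,"twist":0},{"jaw":25,"dx":0,"dy":0,"dz":0,"twist":0},{"jaw":25,"dx":0,"dy":0,"dz":0,"twist":0}]'
python3 - <<'E'
from h import *
print(state()['q'].round(1));go(.394,.183,.1,203)
c=camera_model("wrist");im=grab_frame("wrist");cv2.imwrite("pics/w5.png",im[:,:,::-1]);np.save("c5.npy",c,allow_pickle=True)
np.save("s5.npy",state(),allow_pickle=True)
E
```

```text
time_s: 12.35
position: [0.3924, 0.1722, 0.1481]
eef_rot: [-180.0, -0.0, 157.8]
ft_force: [2.0, -0.0, -0.9]
grip_width: 0.0297
finger_force: 49.6
time_s: 13.02
position: [0.3927, 0.1711, 0.148]
eef_rot: [-180.0, -0.1, -161.9]
ft_force: [0.6, -0.2, -0.7]
grip_width: 0.0305
finger_force: 49.6
time_s: 13.68
position: [0.3931, 0.1714, 0.1485]
eef_rot: [180.0, -0.0, -157.2]
ft_force: [0.9, -0.5, 0.3]
grip_width: 0.0302
finger_force: 49.6
[-43.5  10.2  15.1 123.6  -3.7  46.6  86.7]
d units [-0.134  0.259  1.212] twist units -0.041 [0.3931 0.1714 0.1485] [ 180.    -0.  -157.2] t 13.68
```

View pics/w5.png

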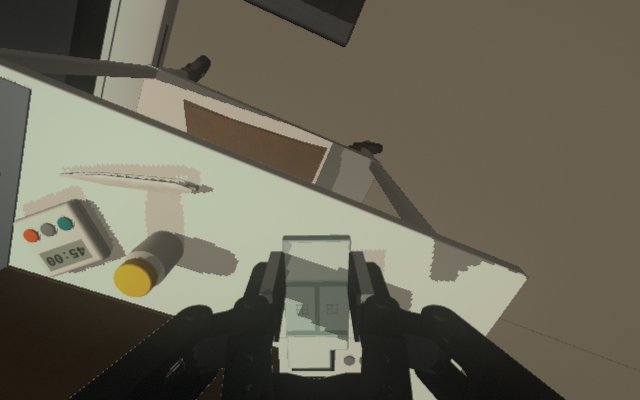

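The hand hides the reader here; only its window shows, at (313,357). I'll measure the reader in the earlier unobstructed wrist picture, w1.

```bash
python3 - <<'E'
import cv2,numpy as np
a=cv2.imread("pics/w1.png")[250:350+35,270:410];b=cv2.imread("pics/scene0.png")[160:215,210:280]
A=cv2.resize(a,None,fx=4,fy=4,interpolation=cv2.INTER_CUBIC)
B=cv2.resize(b,None,fx=8,fy=8,interpolation=cv2.INTER_CUBIC)[:,:560]
B=cv2.resize(b,(230*1,180),interpolation=cv2.INTER_CUBIC)
C=np.zeros((540,790,3),np.uint8);C[:,:560]=A;C[:180,560:]=B
cv2.imwrite("pics/crop2.png",C)
E
```

```text
(no output)
```

View pics/crop2.png

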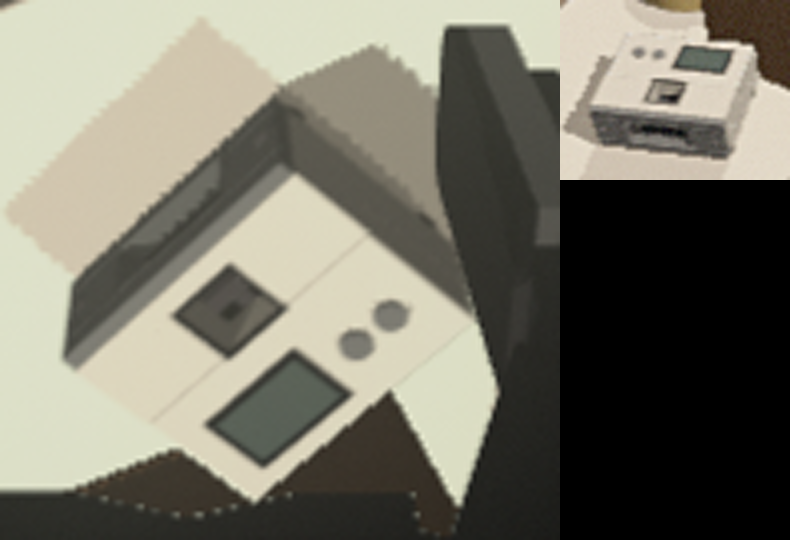

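crop2 shows the reader clearly. The front face's bottom edge runs (75,285)–(278,93), its top edge (65,354)–(285,163), and the window is centred at (230,310).

```bash
python3 - <<'E'
from h import *
c=np.load("c1.npy",allow_pickle=True).item()
P=lambda u:(np.array(u,float)+.5)/4-.5+[270,250]
def show(n,u,z):
    W=ray("wrist",P(u),z,c)[:,:2];d=W[0]-W[1]
    print(n,W.round(4).tolist(),"mid",W.mean(0).round(4),np.hypot(*d).round(4),(np.degrees(np.arctan2(d[1],d[0]))).round(2))
show("bot",[[278,93],[75,285]],0)
show("top",[[285,163],[65,354]],.04)
show("seam(roof/bezel)",[[297,178],[75,368]],.04)
show("right/left side top",[[470,316],[290,170]],.04)
show("side l",[[258,500],[65,356]],.04)
show("win front",[[230,262],[173,315]],.04)
show("win back",[[287,307],[230,358]],.04)
show("win L",[[287,307],[230,262]],.04)
show("screen",[[352,394],[263,466]],.04)
# slide in hand, from w5
c5=np.load("c5.npy",allow_pickle=True).item();s=np.load("s5.npy",allow_pickle=True).item()
z=s['position'][2]
W=ray("wrist",[[283,236],[350,236]],z+.0045,c5)
y=np.radians(s['eef_rot'][2]);ex=np.array([np.cos(y),np.sin(y)]);ey=np.array([np.sin(y),-np.cos(y)])
D=W[:,:2]-s['position'][:2];print("slide back end corners in tool x,y mm",(np.c_[D@ex,D@ey]*1000).round(1))
im=cv2.imread("pics/w5.png")
E
```

```text
bot [[0.4641, 0.2739], [0.5038, 0.1805]] mid [0.484  0.2272] 0.1014 113.03
top [[0.463, 0.2738], [0.498, 0.1836]] mid [0.4805 0.2287] 0.0967 111.17
seam(roof/bezel) [[0.4693, 0.2749], [0.5041, 0.184]] mid [0.4867 0.2295] 0.0974 110.97
right/left side top [[0.5376, 0.3034], [0.4659, 0.2742]] mid [0.5018 0.2888] 0.0775 22.16
side l [[0.5773, 0.2142], [0.4987, 0.1833]] mid [0.538  0.1988] 0.0845 21.48
win front [[0.4882, 0.2446], [0.4987, 0.2205]] mid [0.4934 0.2326] 0.0263 113.59
win back [[0.5108, 0.2536], [0.5211, 0.2297]] mid [0.5159 0.2416] 0.0261 113.33
win L [[0.5108, 0.2536], [0.4882, 0.2446]] mid [0.4995 0.2491] 0.0243 21.76
screen [[0.5501, 0.2588], [0.565, 0.2215]] mid [0.5576 0.2401] 0.0401 111.65
slide back end corners in tool x,y mm [[ 19.7 -14.1]
 [ 19.7  16.4]]
```

The estimates of the mouth differ by about 6 mm, so I'll move the hand forward and up until the wrist camera sees the reader's front with the arm at rest.

```bash
python3 -m inch '[{"jaw":25,"dx":-0.37,"dy":0.06,"dz":-0.2,"twist":0},{"jaw":25,"dx":-0.37,"dy":0.06,"dz":-0.2,"twist":0},{"jaw":25,"dx":-0.37,"dy":0.06,"dz":-0.2,"twist":0},{"jaw":25,"dx":-0.37,"dy":0.06,"dz":-0.2,"twist":0},{"jaw":25,"dx":-0.37,"dy":0.06,"dz":-0.2,"twist":0},{"jaw":25,"dx":-0.3,"dy":0.06,"dz":-0.2,"twist":0},{"jaw":25,"dx":0,"dy":0,"dz":0,"twist":0},{"jaw":25,"dx":0,"dy":0,"dz":0,"twist":0}]' && python3 -m inch '[{"jaw":25,"dx":0,"dy":0,"dz":0,"twist":0},{"jaw":25,"dx":0,"dy":0,"dz":0,"twist":0},{"jaw":25,"dx":0,"dy":0,"dz":0,"twist":0},{"jaw":25,"dx":0,"dy":0,"dz":0,"twist":0},{"jaw":25,"dx":0,"dy":0,"dz":0,"twist":0},{"jaw":25,"dx":0,"dy":0,"dz":0,"twist":0},{"jaw":25,"dx":0,"dy":0,"dz":0,"twist":0},{"jaw":25,"dx":0,"dy":0,"dz":0,"twist":0}]'
python3 - <<'E'
from h import *
go(.394,.183,.1,203)
c=camera_model("wrist");im=grab_frame("wrist");cv2.imwrite("pics/w6.png",im[:,:,::-1]);np.save("c6.npy",c,allow_pickle=True)
np.save("s6.npy",state(),allow_pickle=True)
s=state();print(s['position'],s['qd'].round(2))
cv2.imwrite("pics/w6c.png",cv2.resize(im[150:350,180:460,::-1],None,fx=2.85,fy=2.85,interpolation=cv2.INTER_CUBIC))
E
```

```text
time_s: 14.4
position: [0.4668, 0.2179, 0.1962]
eef_rot: [-180.0, -0.0, -157.2]
ft_force: [-0.4, 0.1, -1.1]
grip_width: 0.03
finger_force: 49.6
time_s: 15.07
position: [0.4668, 0.2179, 0.1965]
eef_rot: [180.0, 0.0, -157.2]
ft_force: [-0.3, 0.4, 1.0]
grip_width: 0.0303
finger_force: 49.6
d units [ 2.017 -0.099  2.413] twist units -0.036 [0.4668 0.2179 0.1965] [ 1.8000e+02  1.0000e-02 -1.5718e+02] t 15.07
[0.46678938 0.21797352 0.19649209] [ 0.01  0.17 -0.13 -0.01 -0.05 -0.01  0.03]
```

View pics/w6c.png

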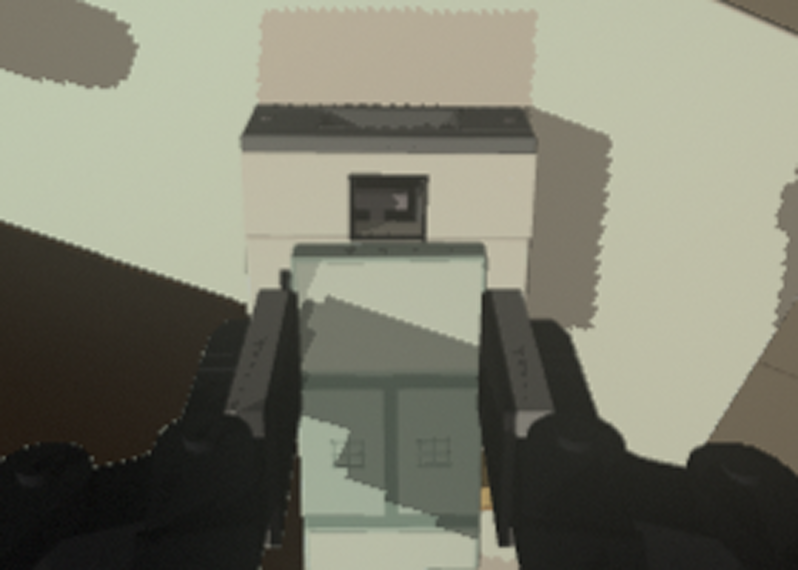

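The reader's front is now clear. In the crop, its top edge runs (243,137)–(538,137), its bottom edge (258,105)–(530,107), and the window spans x 349–428. The slide's back edge runs (293,257)–(487,257).

```bash
cat > m6.py <<'E'
from h import *
c=np.load("c6.npy",allow_pickle=True).item();s=np.load("s6.npy",allow_pickle=True).item()
P=lambda u:(np.array(u,float)+.5)/2.85-.5+[180,150]
def show(n,u,z):
    W=ray("wrist",P(u),z,c)[:,:2];d=W[1]-W[0]
    print(n,W.round(4).tolist(),"mid",W.mean(0).round(4),np.hypot(*d).round(4),(np.degrees(np.arctan2(d[1],d[0]))-90).round(2))
show("bot",[[257,105],[531,107]],0)
show("top",[[242,137],[538,137]],.04)
show("seam",[[242,152],[538,152]],.04)
show("win front",[[349,176],[428,176]],.04)
z=s['position'][2]
y=np.radians(s['eef_rot'][2]);ex=np.array([np.cos(y),np.sin(y)]);ey=np.array([np.sin(y),-np.cos(y)])
for n,u,h in [("back top",[[293,257],[487,257]],.0052),("back bot",[[293,243],[487,243]],-.0008),("sides far",[[305,555],[478,555]],.0052),("trench back",[[302,379],[481,377]],.0052)]:
    W=ray("wrist",P(u),z+h,c);D=W[:,:2]-s['position'][:2];print(n,(np.c_[D@ex,D@ey]*1000).round(1).tolist())
E
python3 m6.py
```

```text
bot [[0.5016, 0.1801], [0.4623, 0.2752]] mid [0.4819 0.2277] 0.1028 22.43
top [[0.5006, 0.1801], [0.4621, 0.2713]] mid [0.4814 0.2257] 0.0991 22.86
seam [[0.5056, 0.1819], [0.4669, 0.2737]] mid [0.4863 0.2278] 0.0996 22.86
win front [[0.4997, 0.2183], [0.4892, 0.243]] mid [0.4945 0.2307] 0.0268 22.86
back top [[18.1, -14.4], [18.1, 16.7]]
back bot [[17.8, -15.0], [17.8, 17.3]]
sides far [[-41.4, -14.1], [-41.3, 17.1]]
trench back [[-4.5, -13.6], [-4.1, 16.4]]
```

The slide is 1.2 mm off the tool centre in the image and the reader 2.1 mm, so the two line up within about 1 mm, and the yaws match. I'll back off, then descend to slot height.

```bash
python3 -m inch '[{"jaw":25,"dx":0.4,"dy":0.01,"dz":0,"twist":0},{"jaw":25,"dx":0.4,"dy":0,"dz":0,"twist":0},{"jaw":25,"dx":0.4,"dy":0,"dz":0,"twist":0},{"jaw":25,"dx":0.4,"dy":0,"dz":0,"twist":0},{"jaw":25,"dx":0,"dy":0,"dz":0.4,"twist":0},{"jaw":25,"dx":0,"dy":0,"dz":0.4,"twist":0},{"jaw":25,"dx":0,"dy":0,"dz":0.4,"twist":0},{"jaw":25,"dx":0,"dy":0,"dz":0.4,"twist":0}]' && python3 -m inch '[{"jaw":25,"dx":0,"dy":0,"dz":0.5,"twist":0},{"jaw":25,"dx":0,"dy":0,"dz":0.5,"twist":0},{"jaw":25,"dx":0,"dy":0,"dz":0.5,"twist":0},{"jaw":25,"dx":0,"dy":0,"dz":0.5,"twist":0},{"jaw":25,"dx":0,"dy":0,"dz":0.4,"twist":0},{"jaw":25,"dx":0,"dy":0,"dz":0.3,"twist":0},{"jaw":25,"dx":0,"dy":0,"dz":0,"twist":0},{"jaw":25,"dx":0,"dy":0,"dz":0,"twist":0}]' && python3 -m inch '[{"jaw":25,"dx":0,"dy":0,"dz":0,"twist":0},{"jaw":25,"dx":0,"dy":0,"dz":0,"twist":0},{"jaw":25,"dx":0,"dy":0,"dz":0,"twist":0},{"jaw":25,"dx":0,"dy":0,"dz":0,"twist":0},{"jaw":25,"dx":0,"dy":0,"dz":0,"twist":0},{"jaw":25,"dx":0,"dy":0,"dz":0,"twist":0},{"jaw":25,"dx":0,"dy":0,"dz":0,"twist":0},{"jaw":25,"dx":0,"dy":0,"dz":0,"twist":0}]'
cat >> h.py <<'E'
def rd():
    "TCP in line frame: along reader x from mouth, lateral from wanted line, z; then target for home"
    s=state();e=np.radians(22.83);u=np.array([np.cos(e),np.sin(e)]);v=np.array([-u[1],u[0]])
    L=np.array([.46679,.21797])+.0005*v
    print("x mm",((s['position'][:2]-[.4815,.2265])@u*1000).round(1),"lat",((s['position'][:2]-L)@v*1000).round(1),"z",(s['position'][2]*1000).round(1),"F",s['ft_force'].round(1),'t',s['time_s'])
    go(*(np.array([.4815,.2265])*0+L+u*(((np.array([.4815,.2265])-L)@u)-.022)),.0183,202.83)
E
python3 -c "from h import *;rd()"
```

```text
time_s: 15.78
position: [0.4077, 0.1937, 0.1321]
eef_rot: [180.0, 0.1, -157.2]
ft_force: [-0.2, -0.2, -0.3]
grip_width: 0.0303
finger_force: 49.6
time_s: 16.45
position: [0.4074, 0.1933, 0.0242]
eef_rot: [-180.0, -0.1, -157.2]
ft_force: [0.3, -0.5, -0.0]
grip_width: 0.03
finger_force: 49.6
time_s: 17.12
position: [0.4077, 0.1935, 0.0245]
eef_rot: [180.0, 0.0, -157.2]
ft_force: [0.3, 0.3, -0.8]
grip_width: 0.0295
finger_force: 49.6
x mm -80.8 lat -0.1 z 24.5 F [ 0.3  0.3 -0.8] t 17.1167
d units [-1.471  0.003  0.156] twist units -0.003 [0.4077 0.1935 0.0245] [ 1.8000e+02  1.0000e-02 -1.5718e+02] t 17.12
```

```bash
python3 -m inch '[{"jaw":25,"dx":0,"dy":0,"dz":0.08,"twist":0},{"jaw":25,"dx":0,"dy":0,"dz":0.075,"twist":0},{"jaw":25,"dx":-0.15,"dy":0,"dz":0,"twist":0},{"jaw":25,"dx":-0.15,"dy":0,"dz":0,"twist":0},{"jaw":25,"dx":-0.1,"dy":0,"dz":0,"twist":0},{"jaw":25,"dx":-0.1,"dy":0,"dz":0,"twist":0},{"jaw":25,"dx":0,"dy":0,"dz":0,"twist":0},{"jaw":25,"dx":0,"dy":0,"dz":0,"twist":0}]'
python3 - <<'E'
from h import *
rd()
im=grab_frame("scene");w=grab_frame("wrist")
a=cv2.resize(im[150:230,190:300,::-1],None,fx=5,fy=5,interpolation=cv2.INTER_CUBIC)
b=cv2.resize(w[200:400,240:400,::-1],None,fx=1.55,fy=1.55,interpolation=cv2.INTER_CUBIC)
C=np.zeros((400,800,3),np.uint8);C[:400,:550]=a;C[:310,550:798]=b;cv2.imwrite("pics/ins1.png",C)
E
```

```text
time_s: 17.78
position: [0.4263, 0.2013, 0.0182]
eef_rot: [-180.0, 0.0, -157.2]
ft_force: [0.7, -0.2, -0.0]
grip_width: 0.03
finger_force: 49.6
x mm -60.6 lat -0.2 z 18.2 F [ 0.7 -0.2 -0. ] t 17.7833
d units [-0.966  0.004 -0.001] twist units -0.004 [0.4263 0.2013 0.0182] [-180.      0.   -157.19] t 17.78
```

View pics/ins1.png

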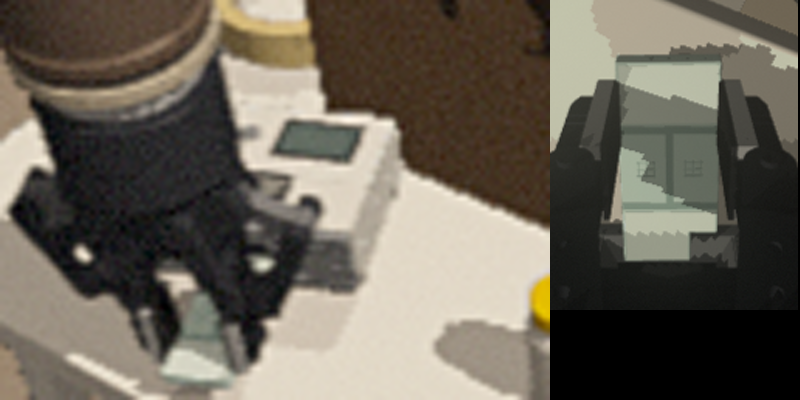

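The inset shows the notched end right at the mouth, centred between the flare sides (605 and 735, slide mid about 669). I'll push on gently.

```bash
python3 -m inch '[{"jaw":25,"dx":-0.08,"dy":0,"dz":0,"twist":0},{"jaw":25,"dx":-0.08,"dy":0,"dz":0,"twist":0},{"jaw":25,"dx":-0.08,"dy":0,"dz":0,"twist":0},{"jaw":25,"dx":-0.08,"dy":0,"dz":0,"twist":0},{"jaw":25,"dx":-0.08,"dy":0,"dz":0,"twist":0},{"jaw":25,"dx":-0.08,"dy":0,"dz":0,"twist":0},{"jaw":25,"dx":-0.08,"dy":0,"dz":0,"twist":0},{"jaw":25,"dx":0,"dy":0,"dz":0,"twist":0}]'; python3 -c "from h import *;rd()"
```

```text
time_s: 18.55
position: [0.4475, 0.2104, 0.0183]
eef_rot: [180.0, 0.0, -157.2]
ft_force: [0.2, -0.5, 0.1]
grip_width: 0.0301
finger_force: 49.6
x mm -37.6 lat -0.0 z 18.3 F [ 0.2 -0.5  0.1] t 18.55
d units [-0.39   0.001  0.001] twist units -0.002 [0.4475 0.2104 0.0183] [ 1.8000e+02  4.0000e-02 -1.5718e+02] t 18.55
```

No contact force with the end about 20 mm in. Now the key and stop region, in small steps.

```bash
python3 -m inch '[{"jaw":25,"dx":-0.05,"dy":0,"dz":0,"twist":0},{"jaw":25,"dx":-0.05,"dy":0,"dz":0,"twist":0},{"jaw":25,"dx":-0.05,"dy":0,"dz":0,"twist":0},{"jaw":25,"dx":-0.05,"dy":0,"dz":0,"twist":0},{"jaw":25,"dx":-0.05,"dy":0,"dz":0,"twist":0},{"jaw":25,"dx":0,"dy":0,"dz":0,"twist":0},{"jaw":25,"dx":0,"dy":0,"dz":0,"twist":0},{"jaw":25,"dx":0,"dy":0,"dz":0,"twist":0}]' 60; python3 -c "from h import *;rd()"
```

```text
time_s: 19.22
position: [0.4555, 0.2137, 0.0181]
eef_rot: [-180.0, -0.0, -157.2]
ft_force: [-0.9, -1.2, -0.3]
grip_width: 0.0292
finger_force: 62.6
x mm -29.0 lat -0.1 z 18.1 F [-0.9 -1.2 -0.3] t 19.2167
d units [-0.174  0.002 -0.004] twist units -0.002 [0.4555 0.2137 0.0181] [-1.8000e+02 -5.0000e-02 -1.5718e+02] t 19.22
```

```bash
python3 -m inch '[{"jaw":25,"dx":-0.03,"dy":0,"dz":0,"twist":0},{"jaw":25,"dx":-0.03,"dy":0,"dz":0,"twist":0},{"jaw":25,"dx":-0.03,"dy":0,"dz":0,"twist":0},{"jaw":25,"dx":-0.03,"dy":0,"dz":0,"twist":0},{"jaw":25,"dx":0,"dy":0,"dz":0,"twist":0},{"jaw":25,"dx":0,"dy":0,"dz":0,"twist":0},{"jaw":25,"dx":0,"dy":0,"dz":0,"twist":0},{"jaw":25,"dx":0,"dy":0,"dz":0,"twist":0}]' 60; python3 -c "from h import *;rd()"
```

```text
time_s: 19.88
position: [0.4601, 0.2156, 0.0182]
eef_rot: [-180.0, -0.0, -157.2]
ft_force: [-4.5, -1.3, -0.4]
grip_width: 0.0295
finger_force: 62.6
x mm -23.9 lat -0.1 z 18.2 F [-4.5 -1.3 -0.4] t 19.8833
d units [-0.048  0.003 -0.003] twist units -0.003 [0.4601 0.2156 0.0182] [-1.8000e+02 -3.0000e-02 -1.5718e+02] t 19.88
```

```bash
python3 -m inch '[{"jaw":25,"dx":-0.02,"dy":0,"dz":0,"twist":0},{"jaw":25,"dx":-0.02,"dy":0,"dz":0,"twist":0},{"jaw":25,"dx":0,"dy":0,"dz":0,"twist":0},{"jaw":25,"dx":0,"dy":0,"dz":0,"twist":0},{"jaw":25,"dx":0,"dy":0,"dz":0,"twist":0},{"jaw":25,"dx":0,"dy":0,"dz":0,"twist":0},{"jaw":25,"dx":0,"dy":0,"dz":0,"twist":0},{"jaw":25,"dx":0,"dy":0,"dz":0,"twist":0}]' 60; python3 -c "from h import *;rd()"
```

```text
time_s: 20.55
position: [0.4612, 0.216, 0.0181]
eef_rot: [180.0, -0.1, -157.2]
ft_force: [-5.5, -1.4, 0.6]
grip_width: 0.0294
finger_force: 62.6
x mm -22.8 lat -0.1 z 18.1 F [-5.5 -1.4  0.6] t 20.55
d units [-0.019  0.003 -0.005] twist units -0.003 [0.4612 0.216  0.0181] [ 1.8000e+02 -8.0000e-02 -1.5719e+02] t 20.55
```

```bash
python3 -m inch '[{"jaw":25,"dx":-0.02,"dy":0,"dz":0,"twist":0},{"jaw":25,"dx":-0.02,"dy":0,"dz":0,"twist":0},{"jaw":25,"dx":0,"dy":0,"dz":0,"twist":0},{"jaw":25,"dx":0,"dy":0,"dz":0,"twist":0},{"jaw":25,"dx":0,"dy":0,"dz":0,"twist":0},{"jaw":25,"dx":0,"dy":0,"dz":0,"twist":0},{"jaw":25,"dx":0,"dy":0,"dz":0,"twist":0},{"jaw":25,"dx":0,"dy":0,"dz":0,"twist":0}]' 60; python3 -c "from h import *;rd()"
```

```text
time_s: 21.22
position: [0.4613, 0.2161, 0.0177]
eef_rot: [180.0, -0.2, -157.2]
ft_force: [-8.7, -2.4, 1.5]
grip_width: 0.0288
finger_force: 62.7
x mm -22.7 lat -0.1 z 17.7 F [-8.7 -2.4  1.5] t 21.2167
d units [-0.016  0.002 -0.014] twist units -0.002 [0.4613 0.2161 0.0177] [ 180.     -0.24 -157.18] t 21.22
```

The push force now rises without any motion, so the stop is home. I've used all my views, so I'll check for slip by comparing the back edge's image position with the w6 picture.

```bash
python3 - <<'E'
from h import *
a=cv2.imread("pics/w6.png",0);b=cv2.cvtColor(grab_frame("wrist"),cv2.COLOR_RGB2GRAY)
for n,(x,y,w,h) in {"trench":(286,275,62,60)}.items():
    t=a[y:y+h,x:x+w];r=cv2.matchTemplate(b[y-12:y+h+12,x-12:x+w+12],t,cv2.TM_CCOEFF_NORMED);_,v,_,l=cv2.minMaxLoc(r);print(n,round(v,2),l[0]-12,l[1]-12)
rd()
E
```

```text
trench 0.15 0 -1
x mm -22.7 lat -0.1 z 17.7 F [-8.5 -3.6  0.4] t 21.2667
d units [-0.017  0.002 -0.015] twist units -0.002 [0.4613 0.2161 0.0177] [-180.     -0.25 -157.18] t 21.27
```

```bash
python3 -c "
from station import *
print(close_job())"
```

```text
the job is handed in; nothing more can be done
None
```

I handed the job in at about 21 s with the label-up slide in the reader, notched end first and still held in the gripper. The stop appears fully home: it gave about 8 mm, then the push rose to about 9 N with no further motion. A final image check for slip was inconclusive, and close_job() returned no verdict.

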